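# Latch a battery pack into a charging dock

### The arm

A 6-joint arm with a two-finger parallel gripper is mounted at the origin on a cart in front of the work surface, level with it; the furniture and walls round the work are solid. World frame = base frame: x ahead of the robot, y to its left, z up, the work surface at z = 0. Lengths are in m, angles in degrees, forces in N, time in s.
With the tool pointing down it reaches from about 0.35 to 0.875 m from the base axis. Payload 15.5 kg.
Tool frame: the origin (TCP) lies midway between the tips of the shut fingers; the grasp point (between the pads) lies 19 mm behind it; z points along the fingers, y is the line along which they close (so a half turn about z gives the same grasp; the last joint's range is limited). The gripper opens to 85 mm and grips with 20 to 120 N. Pads are 22 mm wide; open, the fingers measure 114 mm over their backs; the gripper's body (76 mm by 85 mm) begins 54 mm behind the grasp point. The pads swing forward as they close: fully open they stand 13 mm farther back than shut.
Start: joints at [-79.097, 28.281, 77.091, -0, 74.628, -5.472], TCP at [0.176, -0.6, 0.231] pointing down, gripper open.
Joint ranges: [-166.48, 166.48], [-47.26, 123.95], [12.59, 153.08], [-70.14, 250.14], [6.76, 159.57], [-176.63, 176.63]. Speed limits (degrees/s): [108.29, 108.29, 147.25, 172.46, 172.46, 172.46].

### API

Orientations are given as a 3x3 rotation matrix whose columns are the frame's x, y, z axes.
In Python, from rig import * gives the robot as it stands.
- The arm moves only by the tool apply_moves, never from a script. Its argument "deltas" is a list of rows, each a list of 3 entries, a list of its own where there are three numbers: the shift along the tool's x, y, z in mm, then the turn, a rotation vector about the tool's x, y, z in degrees, then the finger opening in mm, from 0 to 85.4. In form: [[[tx, ty, tz], [rx, ry, rz], claw], ...]. A call has 1 to 20 rows; each row is the pose to reach, as a shift and turn from the pose commanded when the call began, along the tool's axes at that moment; what a row does not reach only later rows make up. A row lasts 1/12 s, in which the tool goes at most 41.7 mm and 7.16 degrees, less where a joint would pass 70% of its speed; a pose out of reach is approached as far as the arm can. A call with a gripper value outside its range is refused whole. The fingers move at their own pace and stop on an object; the grip force is fixed at half the most. Time passes only in rows, so rows that repeat a pose let the fingers close. It gives the time, the measured TCP pose, the force, the opening and the grip force at its end, in the units of the state.
- get_obs(): the state, without advancing time (a new reading comes with each control period).
- capture(name): name is "scene" or "top"; returns a dict with "image" (480x640x3 uint8, red, green, blue), "intrinsics" (3x3 intrinsics, pixels), "R" (3x3) and "t" (3): a world point X has camera coordinates R X + t. Camera axes: x right, y down, z forward; pixel columns grow to the right and rows downward; lengths in m; the calibration is good to about 2 mm. A picture is of the moment at which its call begins. There is no depth.
- job_done(): hands the job in; it is judged then, once.
The state is a dict: "clock": time; "joint_pos": joint angles; "joint_vel": joint speeds; "joint_efforts": joint torques, N m; "tcp_pos": TCP position; "tcp_rot": TCP orientation; "wrist_force": force on the tool from outside, world axes, zero at the start; "moment": the same for the moment, N m; "finger_gap": finger opening in m; "gripper_force": force on a finger pad.
Only numpy, scipy, OpenCV 4.12 (cv2) and the standard library are available. Lean on these libraries where they do the work, as an engineer would, in place of code of your own. Each camera call takes 0.05 s, during which the arm holds its last target. There are 200 camera calls.

### The job

Load the battery pack into the charging dock: lay it flat in the open front of the dock's channel with its brass contacts facing the spring plunger, then slide it inward against the plunger until the orange pawl has snapped in behind its tail, and let go so that the pawl alone holds it. Press gently: about 20 N of push is plenty, and the latch with its plunger and buffers must never be loaded with more than 30 N. Leave the tape roll, the brass fitting and the white sensor cap where they lie.

Things in the scene. Friction and masses are not known exactly. Their poses are not given: they have to be found in the camera images.
- pack: Loose battery pack, about 0.18 kg: black body 64 long (its x) x 46 wide (y) x 20 high; on its middle a blue grip block 44 (x) x 22 (y), from 20 to 50 mm high: grip it across the 22 mm from above, fingertips just clear of the black body. Origin: centre of the underside, z up. +x points to the nose (four brass contacts, chamfered corners), -x to the plain tail.
- pack_nose (a point): Middle of the pack's nose face, 32 mm ahead of the pack's origin along its +x, 10 mm above its underside.
- dock: Grey fixed charging dock, 195 long (its x) x 106 wide, base 10 thick. Straight channel along y = 0: floor 10 mm above the desk, 50 wide, walls up to 26. Origin: on the desk under the channel line at mid-length; +x is the push-in direction, the mouth is at x = -97.5 mm. Beside it at +y an aluminium latch unit with pawl, plunger and buffers (screw heads up to 30 mm, end block up to 34).
- bed (a point): Point on the channel floor (10 mm above the desk) in the open front, at dock x = -61.5 mm. With the pack's origin laid here, its x along the dock's x, it is clear of the pawl at every setting.
- latch: One-way latch (pawl, plunger, buffers). Origin: channel floor, dock x = -7.5 mm, where the orange pawl's square end is if the unit is clamped mid-way; it is set up to 10 mm either way along x: not measured, to be felt. The pawl, a sprung arm, reaches 7 mm in from +y, ramp to the mouth; the pack pushes it aside with a few N ; once past, it snaps in behind the tail and blocks the return.
- plunger_mid (a point): Channel point, dock x = 26.5 mm: face of the steel spring plunger with the unit mid-way (it shifts with the unit). It resists with 6 N at first touch, 9 N at the snap 30 mm on, and throws the pack back if let go too early. 3 mm past the snap the nose meets two rubber buffers: 4 N/mm more, 6 mm to a rigid stop. With friction the push is about 10 to 14 N before the buffers.
- thread_tape: Bystander: flat tape roll with blue flanges, 54 mm across x 15 high, origin at the centre of its underside.
- fitting_b: Bystander: brass hose fitting standing on its hexagon, 27 mm across x 41 high, origin at the centre of its underside.
- spare_cap1: Bystander: white round sensor cap, 34 mm across x 13 high, origin at the centre of its underside.
Things that resemble listed ones, but are neither listed nor needed, are in the scene too. What is meant by the pack is not turquoise, and is the smaller of those in its own colour.

How it is judged (in metres and radians):
On the way:
1. the pack lies flat in the open front of the channel, contacts inward, short of the pawl (x of pack_nose in the frame of dock between -0.06 and -0.01 m and y of pack_nose in the frame of dock between -0.005 and 0.005 m and height (world z) of pack below 0.0135 m and angle between pack's own z axis and vertical below 0.06 rad and angle between the x axis of pack and the x axis of dock, either way round below 0.1 rad), for 0.1 s.
At the end, for the whole second after the job is handed in: The pack is let go and at rest, flat (3.5 degrees) on the channel floor, in line with the channel (5 mm, 6 degrees), held inside by the pawl: nose at dock x over 44 mm (latched it rests at 46.5 to 66.5 mm, depending on the latch unit's setting; unlatched below 37 mm) (x of pack_nose in the frame of dock above 0.044 m and y of pack_nose in the frame of dock between -0.005 and 0.005 m and height (world z) of pack between 0.006 and 0.0135 m and angle between pack's own z axis and vertical below 0.06 rad and angle between the x axis of pack and the x axis of dock, either way round below 0.1 rad and linear speed of pack below 0.01 m/s); the robot touches nothing.
It fails at once if the latch (pawl, plunger, buffers, end block) is loaded with more than 30 N (contact force between latch and anything else above 30 N).
It fails at once if a bystander is moved by more than 15 mm (distance of any of thread_tape, fitting_b, spare_cap1 from where it was at the start of the episode above 0.015 m).
It also fails if it takes over 45 s, if anything falls off the work surface, if the arm or the gripper's body presses on something with over 40 N, if the wrist force passes 120 N, or if a joint passes its speed limit or range.

## Working session

There is one attempt and no reset: what is moved stays moved. The work goes in short steps, Python scripts to look and compute and a tool call to move; the robot and the scene stay as the last step left them, time stands still between calls to the robot, and variables do not carry over. Pictures are saved under pics/ and viewed, at most 10 in all, crops included, and the job is handed in when it is done.

Besides the shell and the picture viewer there is one more tool, called after ">>>" by a JSON object that holds its "fn" and its "kwargs". apply_moves: Moves the arm, as the interface text tells. Its arguments: {"type":"object","properties":{"deltas":{"type":"array","items":{"type":"array"}}},"required":["deltas"]}

```bash
mkdir -p pics; python3 - <<'E'
from rig import *
import cv2,pickle
d={}
for n in("scene","top"):
    c=capture(n);d[n]=c;cv2.imwrite(f"pics/{n}0.png",c["image"][:,:,::-1]);print(n,c["intrinsics"],c["R"],c["t"])
pickle.dump(d,open("c0.pkl","wb"))
o=get_obs();print(o["clock"],o["tcp_rot"],o["tcp_pos"])
E
```

```text
scene [[453.73034805   0.         320.59741719]
 [  0.         453.73034805 242.10617347]
 [  0.           0.           1.        ]] [[-0.49800557 -0.86707244  0.01326047]
 [-0.66671955  0.37306473 -0.64521914]
 [ 0.55450472 -0.33016374 -0.76388246]] [0.36722367 0.28485311 0.79775298]
top [[607.31132092   0.         317.08073075]
 [  0.         607.31132092 238.59838168]
 [  0.           0.           1.        ]] [[-0.01733633 -0.99975947 -0.01343299]
 [-0.99143445  0.01892828 -0.12922639]
 [ 0.12944957  0.01107761 -0.99152413]] [0.15583699 0.47286753 1.30209179]
0.1 [[ 9.59455639e-01  2.81859621e-01 -1.73825449e-04]
 [ 2.81859648e-01 -9.59455096e-01  1.02851019e-03]
 [ 1.23117779e-04 -1.03580428e-03 -9.99999456e-01]] [ 0.17615206 -0.59934849  0.23076334]
```

View pics/scene0.png

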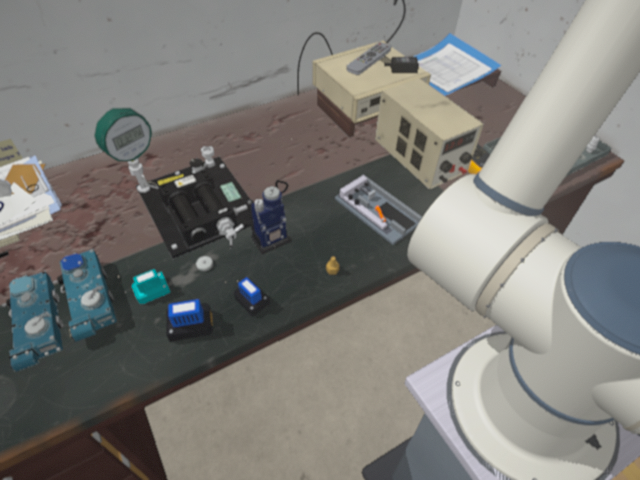

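View pics/top0.png

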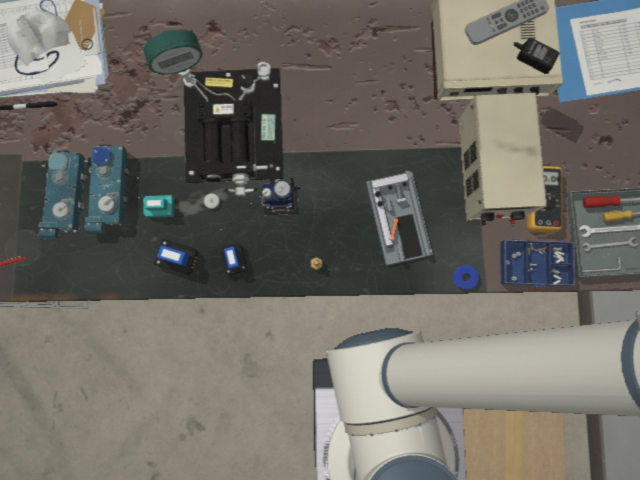

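Candidates in the top view are the turquoise block (158,205), the large blue one (175,256) and the small blue one (234,260). The pack should be the small blue one, since it is not turquoise and is the smaller of the two blues. The dock is at (398,218), the tape at (466,277), the fitting at (317,263) and the cap at (211,201). I'll confirm the pack in an enlarged crop.

```bash
python3 - <<'E'
import cv2,pickle,numpy as np
d=pickle.load(open("c0.pkl","rb"))
t=d["top"]["image"][:,:,::-1];s=d["scene"]["image"][:,:,::-1]
def z(i,x,y,w,h):return cv2.resize(i[y:y+h,x:x+w],(400,300),interpolation=cv2.INTER_CUBIC)
cv2.imwrite("pics/crop1.png",np.vstack([np.hstack([z(t,335,165,132,99+10),z(t,145,225,120,90)]),np.hstack([z(s,325,165,112,84),z(s,155,260,120,90)])]))
E
```

```text
(no output)
```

View pics/crop1.png

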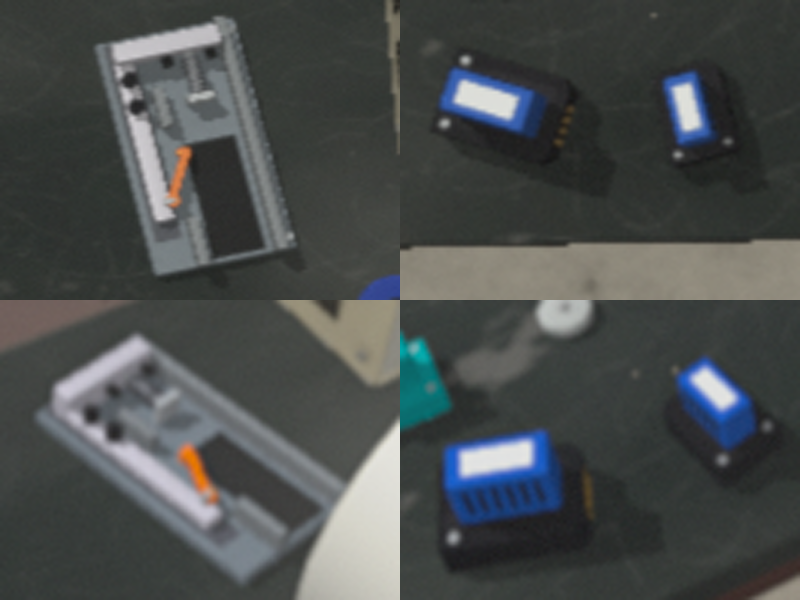

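The small blue one is the pack: both blues share the same form, and this one is clearly smaller. Its two tail screws face the robot, so the nose should point away, which I still have to check. The dock's mouth points to the robot, with the end block and plunger away and the latch on the image left, which is world +y. I'll take an enhanced enlargement to measure from.

```bash
cat > h.py <<'E'
import cv2,pickle,numpy as np
def ray(c,uv,z):
    K,R,t=[np.array(c[k]) for k in("intrinsics","R","t")]
    d=R.T@np.linalg.solve(K,[uv[0],uv[1],1.]);o=-R.T@t
    return o+d*(z-o[2])/d[2]
def proj(c,X):
    p=np.array(c["intrinsics"])@(np.array(c["R"])@np.array(X)+c["t"]);return p[:2]/p[2]
def z(i,x,y,w,h,s,g=.6):
    i=cv2.resize(i[y:y+h,x:x+w],(int(w*s),int(h*s)),interpolation=cv2.INTER_CUBIC)
    return (255*(i/255.)**g).astype(np.uint8)
E
python3 - <<'E'
from h import *
d=pickle.load(open("c0.pkl","rb"))
t=d["top"]["image"][:,:,::-1];s=d["scene"]["image"][:,:,::-1]
o=np.zeros((600,800,3),np.uint8)
a=z(t,364,166,72,106,5.6);o[:a.shape[0],:a.shape[1]]=a
b=z(t,212,235,44,44,6.5,.45);o[:b.shape[0],410:410+b.shape[1]]=b
b=z(s,228,268,50,48,6.,.45);o[300:300+b.shape[0],410:410+b.shape[1]]=b
cv2.imwrite("pics/crop2.png",o)
for n,c in d.items():
    i=cv2.cvtColor(c["image"],cv2.COLOR_RGB2HSV);w=cv2.inRange(i,(0,0,140),(179,70,255))
    bl=cv2.inRange(i,(105,120,60),(130,255,255))
    for nm,m in(("w",w),("b",bl)):
        k,l,st,ce=cv2.connectedComponentsWithStats(m)
        for j in range(1,k):
            x,y=ce[j]
            if st[j,4]>20 and ((n=="top" and 220<x<250 and 240<y<280) or (n=="scene" and 230<x<275 and 270<y<320)):
                r=cv2.minAreaRect(np.argwhere(l==j)[:,::-1].astype(np.float32))
                print(n,nm,ce[j],st[j],r,ray(c,ce[j],.05))
E
```

```text
scene w [248.84615385 286.17948718] [243 281  13  12  78] ((248.75003051757812, 285.7500305175781), (13.435027122497559, 5.656853675842285), 45.0) [0.43695632 0.33581532 0.05      ]
scene b [250.01294498 292.0420712 ] [238 277  24  28 309] ((249.75003051757812, 290.2500305175781), (28.284271240234375, 16.263456344604492), 45.0) [0.42320263 0.33948657 0.05      ]
top w [230.53012048 256.57831325] [227 250   8  14  83] ((230.52943420410156, 256.6176452636719), (13.581995010375977, 6.063390731811523), 75.96376037597656) [0.4376225  0.33476254 0.05      ]
top b [231.54487179 257.70512821] [224 246  16  23 156] ((231.20591735839844, 257.32354736328125), (22.070741653442383, 11.884245872497559), 75.96376037597656) [0.43513452 0.33256268 0.05      ]
```

View pics/crop2.png

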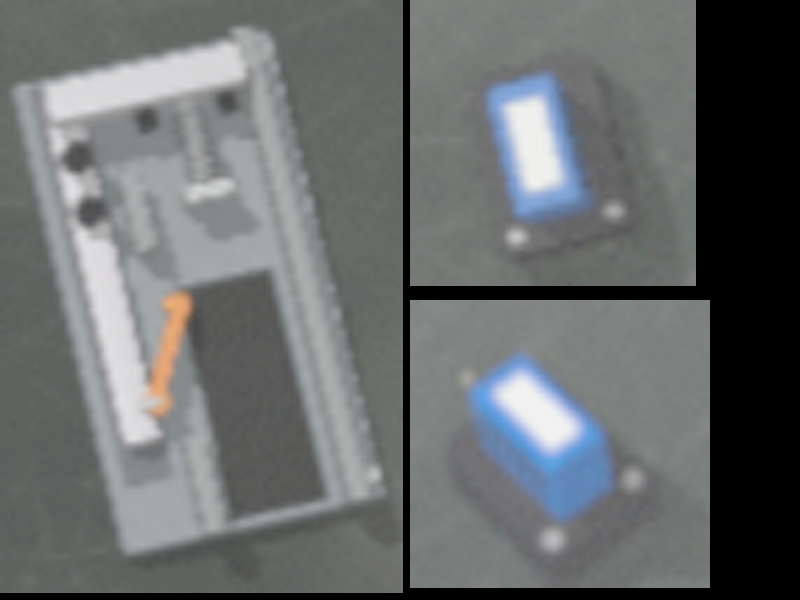

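```bash
python3 - <<'E'
from h import *
d=pickle.load(open("c0.pkl","rb"))
for n,(x,y,w,h) in(("top",(360,162,80,112)),("scene",(325,165,112,84))):
    c=d[n];S=5
    g=cv2.cvtColor(z(c["image"],x,y,w,h,S,.7),cv2.COLOR_RGB2GRAY)
    L=cv2.createLineSegmentDetector().detect(g)[0][:,0]
    for l in sorted(L,key=lambda l:-np.hypot(l[2]-l[0],l[3]-l[1]))[:22]:
        p=[(l[i]+.5)/S-.5+(x if i%2==0 else y) for i in range(4)]
        a,b=ray(c,p[:2],.01)[:2],ray(c,p[2:],.01)[:2];v=b-a
        print(n,np.round(p,1),"w",np.round(a,4),np.round(b,4),"len%.0f ang%.1f"%(1e3*np.hypot(*v),np.degrees(np.arctan2(v[1],v[0]))%180))
c=d["top"]
f=lambda px,py:((px-410+.5)/6.5-.5+212,(py+.5)/6.5-.5+235)
for q,zz in(((516,237),.02),((614,211),.02),((490,90),.05),((518,218),.05),((552,75),.05),((590,205),.05)):print(q,ray(c,f(*q),zz))
E
```

```text
top [365.7 181.5 385.4 263.7] w [0.6062 0.0354] [ 0.4195 -0.003 ] len191 ang11.6
top [412.  214.1 422.  254.1] w [ 0.5297 -0.066 ] [ 0.4393 -0.0848] len92 ang11.7
top [376.1 205.1 385.7 244.4] w [0.5519 0.0135] [ 0.4626 -0.0051] len91 ang11.8
top [405.9 172.6 366.4 181.2] w [ 0.6251 -0.0558] [0.6071 0.0338] len91 ang101.3
top [388.6 230.1 383.8 209.7] w [ 0.4945 -0.0127] [ 0.541  -0.0034] len47 ang11.3
top [392.6 263.2 411.4 259.2] w [ 0.4202 -0.019 ] [ 0.4285 -0.0609] len43 ang101.2
top [421.6 254.7 404.4 258.5] w [ 0.4381 -0.0839] [ 0.4302 -0.0456] len39 ang101.6
top [395.8 217.  411.8 213.4] w [ 0.524  -0.0296] [ 0.5312 -0.0657] len37 ang101.4
top [411.5 259.2 424.4 256.2] w [ 0.4284 -0.0611] [ 0.4345 -0.0899] len29 ang102.1
top [402.2 246.2 399.3 234.3] w [ 0.4579 -0.0416] [ 0.4846 -0.0361] len27 ang11.7
top [383.7 185.1 394.7 182.7] w [ 0.5972 -0.0049] [ 0.6024 -0.0298] len25 ang101.6
top [373.4 187.1 383.7 185. ] w [0.5931 0.0185] [ 0.5975 -0.0048] len24 ang100.6
top [403.1 254.2 401.7 246.1] w [ 0.44  -0.043] [ 0.4581 -0.0405] len18 ang7.8
top [397.6 201.6 405.5 199.6] w [ 0.5
[... 2109 characters left out ...]
0639] len23 ang101.2
scene [364.  213.9 370.  218.7] w [0.5211 0.0055] [0.5011 0.0019] len20 ang10.4
scene [383.7 216.4 380.5 209.5] w [ 0.4916 -0.0308] [ 0.5141 -0.0372] len23 ang164.0
scene [339.8 187.8 338.8 194.9] w [0.6261 0.0088] [0.6054 0.0243] len26 ang143.1
scene [358.5 209.8 363.8 214.1] w [0.5388 0.0097] [0.5209 0.0063] len18 ang10.8
scene [353.5 206.4 358.9 209.8] w [0.5543 0.0138] [0.5385 0.0088] len17 ang17.9
(516, 237) [0.40879497 0.34522453 0.02      ]
(614, 211) [0.41702162 0.31191714 0.02      ]
(490, 90) [0.45563966 0.34920225 0.05      ]
(518, 218) [0.41271762 0.33978563 0.05      ]
(552, 75) [0.46028132 0.32850879 0.05      ]
(590, 205) [0.41660028 0.3158549  0.05      ]
```

```bash
python3 - <<'E'
from h import *
d=pickle.load(open("c0.pkl","rb"))
t=d["top"]["image"][:,:,::-1];s=d["scene"]["image"][:,:,::-1]
o=np.hstack([z(t,384,222,50,48,8,.7)[:384,:400],z(s,372,196,50,48,8,.7)])
cv2.imwrite("pics/crop3.png",o)
E
```

```text
(no output)
```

View pics/crop3.png

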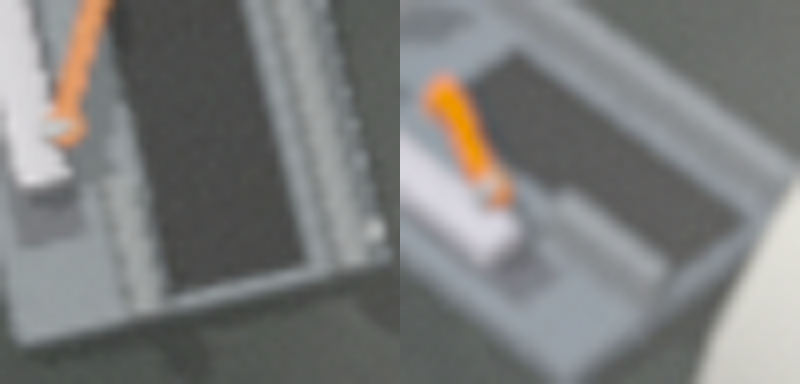

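```bash
python3 - <<'E'
from h import *
d=pickle.load(open("c0.pkl","rb"))
a=np.radians(11.6);ux=np.array([np.cos(a),np.sin(a),0]);uy=np.array([-np.sin(a),np.cos(a),0])
Y=np.arange(-.205,-.078,.0015)
for zz in(.01,.026):
  R=[]
  for n,(x0,x1) in(("top",(.415,.43)),("scene",(.425,.445))):
    c=d[n];g=cv2.cvtColor(c["image"],cv2.COLOR_RGB2GRAY)
    U=np.array([[proj(c,ux*x+uy*y+[0,0,zz]) for x in np.linspace(x0,x1,12)] for y in Y]).astype(np.float32)
    R.append(cv2.remap(g,U[...,0],U[...,1],cv2.INTER_LINEAR).mean(1))
  print(zz,[(round(1e3*y,1),int(p),int(q)) for y,p,q in zip(Y,*R)])
E
```

```text
0.01 [(np.float64(-205.0), 64, 79), (np.float64(-203.5), 63, 79), (np.float64(-202.0), 63, 82), (np.float64(-200.5), 63, 88), (np.float64(-199.0), 63, 97), (np.float64(-197.5), 61, 108), (np.float64(-196.0), 61, 120), (np.float64(-194.5), 74, 129), (np.float64(-193.0), 96, 134), (np.float64(-191.5), 107, 135), (np.float64(-190.0), 110, 132), (np.float64(-188.5), 112, 126), (np.float64(-187.0), 120, 119), (np.float64(-185.5), 128, 114), (np.float64(-184.0), 132, 112), (np.float64(-182.5), 131, 110), (np.float64(-181.0), 121, 111), (np.float64(-179.5), 109, 113), (np.float64(-178.0), 104, 115), (np.float64(-176.5), 110, 118), (np.float64(-175.0), 116, 118), (np.float64(-173.5), 108, 115), (np.float64(-172.0), 89, 108), (np.float64(-170.5), 65, 97), (np.float64(-169.0), 50, 84), (np.float64(-167.5), 45, 74), (np.float64(-166.0), 44, 67), (np.float64(-164.5), 44, 63), (np.float64(-163.0), 44, 62), (np.float64(-161.5), 44, 62), (np.float64(-160.0), 45, 63), (np.float64(-158.5), 45, 63), (np.float64(-157.0), 45, 63), (np.float64(-155.5), 44, 63), (np.float64(-154.0), 44, 63), (np.float64(-
[... 3470 characters left out ...]
.0), 125, 111), (np.float64(-110.5), 125, 109), (np.float64(-109.0), 125, 109), (np.float64(-107.5), 125, 109), (np.float64(-106.0), 125, 111), (np.float64(-104.5), 126, 113), (np.float64(-103.0), 126, 113), (np.float64(-101.5), 126, 111), (np.float64(-100.0), 127, 108), (np.float64(-98.5), 126, 105), (np.float64(-97.0), 126, 103), (np.float64(-95.5), 126, 102), (np.float64(-94.0), 126, 102), (np.float64(-92.5), 126, 102), (np.float64(-91.0), 125, 103), (np.float64(-89.5), 124, 105), (np.float64(-88.0), 117, 106), (np.float64(-86.5), 100, 106), (np.float64(-85.0), 77, 106), (np.float64(-83.5), 59, 107), (np.float64(-82.0), 51, 111), (np.float64(-80.5), 49, 118), (np.float64(-79.0), 50, 124)]
```

The dock's yaw is about 11.6°. Its mouth corners give a base width of 106 mm (106 expected), and the channel's inner walls are about 49 mm apart (50 expected). That puts the bed near (0.465, -0.059). The pack is at (0.437, 0.335) with yaw 14°, and the two views agree to 1 mm. Nothing brass shows on the face towards the scene camera, so the nose points away. Next I'll compute the moves.

```bash
cat > mv.py <<'E'
from rig import *
import numpy as np
from scipy.spatial.transform import Rotation as Ro
def tgt(*T):
    o=get_obs();R=np.array(o["tcp_rot"]);p=np.array(o["tcp_pos"])
    print("t",o["clock"],"p",np.round(p,4),"yaw %.2f"%np.degrees(np.arctan2(R[1,0],R[0,0])),"F",np.round(o["wrist_force"],1),"M",np.round(o["moment"],2),"gap",o["finger_gap"],o["gripper_force"])
    for x,y,z,yaw in T:
        G=Ro.from_euler("ZX",[yaw,180],degrees=True).as_matrix()
        print((x,y,z,yaw),"->",np.round(R.T@(np.array([x,y,z])-p)*1e3,1),np.round(Ro.from_matrix(R.T@G).as_rotvec(degrees=True),2))
E
python3 - <<'E'
from mv import *
tgt((.40,-.35,.22,14),(.47,-.1,.2,14),(.437,.335,.12,14))
E
```

```text
t 0.1 p [ 0.1762 -0.5993  0.2308] yaw 16.37 F [ 0.6 -0.5  0.9] M [-0.07 -0.02 -0.02] gap 0.08530741909979062 0.0
(0.4, -0.35, 0.22, 14) -> [ 285.1 -176.1   11. ] [-0.06 -0.01  2.37]
(0.47, -0.1, 0.2, 14) -> [ 422.7 -396.2   31.2] [-0.06 -0.01  2.37]
(0.437, 0.335, 0.12, 14) -> [ 513.6 -822.8  111.7] [-0.06 -0.01  2.37]
```

>>> {"fn": "apply_moves", "kwargs": {"deltas": [[[285, -176, 11], [0, 0, 2.4], 60], [[285, -176, 11], [0, 0, 2.4], 60], [[285, -176, 11], [0, 0, 2.4], 60], [[285, -176, 11], [0, 0, 2.4], 60], [[285, -176, 11], [0, 0, 2.4], 60], [[285, -176, 11], [0, 0, 2.4], 60], [[285, -176, 11], [0, 0, 2.4], 60], [[285, -176, 11], [0, 0, 2.4], 60], [[423, -396, 31], [0, 0, 2.4], 60], [[423, -396, 31], [0, 0, 2.4], 60], [[423, -396, 31], [0, 0, 2.4], 60], [[423, -396, 31], [0, 0, 2.4], 60], [[423, -396, 31], [0, 0, 2.4], 60], [[423, -396, 31], [0, 0, 2.4], 60], [[514, -823, 100], [0, 0, 2.4], 60], [[514, -823, 100], [0, 0, 2.4], 60], [[514, -823, 100], [0, 0, 2.4], 60], [[514, -823, 100], [0, 0, 2.4], 60], [[514, -823, 100], [0, 0, 2.4], 60], [[514, -823, 100], [0, 0, 2.4], 60]]}}

```text
clock: 1.77
tcp_pos: [0.45, 0.1364, 0.1623]
tcp_rot: [[0.97, 0.241, -0.0], [0.241, -0.97, -0.0], [-0.0, -0.0, -1.0]]
wrist_force: [1.5, -0.7, -0.4]
finger_gap: 0.0601
gripper_force: 0.0
```

```bash
python3 -c "
from mv import *
tgt((.437,.335,.12,14))"
```

```text
t 1.7667 p [0.45   0.1364 0.1623] yaw 13.97 F [ 1.5 -0.7 -0.4] M [-0.02 -0.03 -0.  ] gap 0.0601121363448916 0.0
(0.437, 0.335, 0.12, 14) -> [  35.3 -195.9   42.3] [-0.    0.01 -0.03]
```

>>> {"fn": "apply_moves", "kwargs": {"deltas": [[[35, -196, 42], [0, 0, 0], 60], [[35, -196, 42], [0, 0, 0], 60], [[35, -196, 42], [0, 0, 0], 60], [[35, -196, 42], [0, 0, 0], 60], [[35, -196, 42], [0, 0, 0], 60], [[35, -196, 42], [0, 0, 0], 60], [[35, -196, 42], [0, 0, 0], 60], [[35, -196, 42], [0, 0, 0], 60]]}}

```text
clock: 2.43
tcp_pos: [0.437, 0.3327, 0.1204]
tcp_rot: [[0.97, 0.242, -0.001], [0.242, -0.97, -0.001], [-0.001, 0.0, -1.0]]
wrist_force: [-0.1, -0.4, 0.1]
finger_gap: 0.0601
gripper_force: 0.0
```

```bash
python3 - <<'E'
from mv import *
from h import *
d={n:capture(n) for n in("scene","top")};pickle.dump(d,open("c1.pkl","wb"))
o=np.hstack([cv2.resize(z(d["top"]["image"][:,:,::-1],190,220,80,80,5),(400,400)),cv2.resize(z(d["scene"]["image"][:,:,::-1],200,230,100,100,4),(400,400))])
cv2.imwrite("pics/g1.png",o)
tgt((.4373,.3353,.06,14),(.4373,.3353,.0235,14))
E
```

```text
t 2.5333 p [0.4375 0.332  0.1208] yaw 13.91 F [ 0.2 -0.4  0.4] M [ 0.02 -0.03  0.  ] gap 0.06017519839631947 0.0
(0.4373, 0.3353, 0.06, 14) -> [ 0.6 -3.2 60.8] [ 0.01  0.01 -0.09]
(0.4373, 0.3353, 0.0235, 14) -> [ 0.6 -3.2 97.3] [ 0.01  0.01 -0.09]
```

View pics/g1.png

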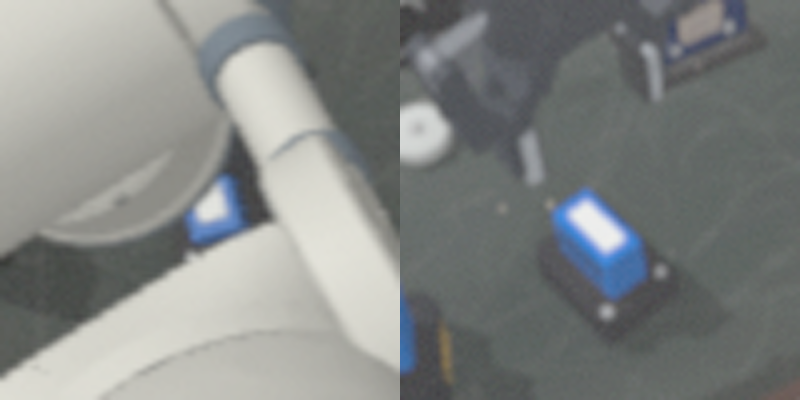

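The scene crop shows the open fingers above and straddling the small blue block at (600,240), with room on both sides. I'll descend and grip.

>>> {"fn": "apply_moves", "kwargs": {"deltas": [[[0.6, -3, 30], [0, 0, 0], 60], [[0.6, -3, 60], [0, 0, 0], 60], [[0.6, -3, 80], [0, 0, 0], 60], [[0.6, -3, 92], [0, 0, 0], 60], [[0.6, -3, 97], [0, 0, 0], 60], [[0.6, -3, 97], [0, 0, 0], 60], [[0.6, -3, 97], [0, 0, 0], 10], [[0.6, -3, 97], [0, 0, 0], 10], [[0.6, -3, 97], [0, 0, 0], 10], [[0.6, -3, 97], [0, 0, 0], 10], [[0.6, -3, 97], [0, 0, 0], 10], [[0.6, -3, 97], [0, 0, 0], 10], [[0.6, -3, 97], [0, 0, 0], 10], [[0.6, -3, 97], [0, 0, 0], 10]]}}

```text
clock: 3.7
tcp_pos: [0.4378, 0.3363, 0.0248]
tcp_rot: [[0.97, 0.242, 0.002], [0.242, -0.97, 0.001], [0.002, -0.0, -1.0]]
wrist_force: [1.1, -2.8, 9.0]
finger_gap: 0.0211
gripper_force: 59.3
```

```bash
python3 -c "
from mv import *
tgt((.437,.335,.15,14))"
```

```text
t 3.7 p [0.4378 0.3363 0.0248] yaw 13.98 F [ 1.1 -2.8  9. ] M [-0.48  0.08 -0.09] gap 0.021063092228505303 59.32814955711365
(0.437, 0.335, 0.15, 14) -> [  -0.8    1.1 -125.2] [-0.02 -0.1  -0.02]
```

>>> {"fn": "apply_moves", "kwargs": {"deltas": [[[0, 0, -40], [0, 0, 0], 10], [[0, 0, -80], [0, 0, 0], 10], [[0, 0, -120], [0, 0, 0], 10], [[0, 36, -125], [0, 0, 2.4], 10], [[0, 72, -125], [0, 0, 2.4], 10], [[-10, 108, -125], [0, 0, 2.4], 10], [[-20, 144, -125], [0, 0, 2.4], 10], [[-30, 180, -125], [0, 0, 2.4], 10], [[-40, 216, -125], [0, 0, 2.4], 10], [[-50, 252, -125], [0, 0, 2.4], 10], [[-60, 290, -125], [0, 0, 2.4], 10], [[-64, 325, -125], [0, 0, 2.4], 10], [[-69, 360, -125], [0, 0, 2.4], 10], [[-69, 389, -125], [0, 0, 2.4], 10], [[-69, 389, -115], [0, 0, 2.4], 10], [[-69, 389, -105], [0, 0, 2.4], 10], [[-69, 389, -105], [0, 0, 2.4], 10]]}}

```text
clock: 5.12
tcp_pos: [0.4635, -0.0584, 0.1279]
tcp_rot: [[0.98, 0.199, -0.001], [0.199, -0.98, 0.0], [-0.001, -0.001, -1.0]]
wrist_force: [0.1, 0.1, -2.3]
finger_gap: 0.0207
gripper_force: 59.8
```

```bash
python3 - <<'E'
from mv import *
from h import *
tgt((.465,-.059,.065,11.6),(.465,-.059,.0365,11.6))
d={n:capture(n) for n in("scene","top")};pickle.dump(d,open("c2.pkl","wb"))
o=np.hstack([cv2.resize(z(d["top"]["image"][:,:,::-1],350,160,100,120,5),(400,480)),cv2.resize(z(d["scene"]["image"][:,:,::-1],330,130,100,120,5),(400,480))])
cv2.imwrite("pics/g2.png",o)
E
```

```text
t 5.1167 p [ 0.4635 -0.0584  0.1279] yaw 11.50 F [ 0.1  0.1 -2.3] M [-0.01  0.05 -0.03] gap 0.020679959903295967 59.81059670448303
(0.465, -0.059, 0.065, 11.6) -> [ 1.5  0.9 62.9] [-0.03  0.07 -0.1 ]
(0.465, -0.059, 0.0365, 11.6) -> [ 1.5  0.9 91.4] [-0.03  0.07 -0.1 ]
```

View pics/g2.png

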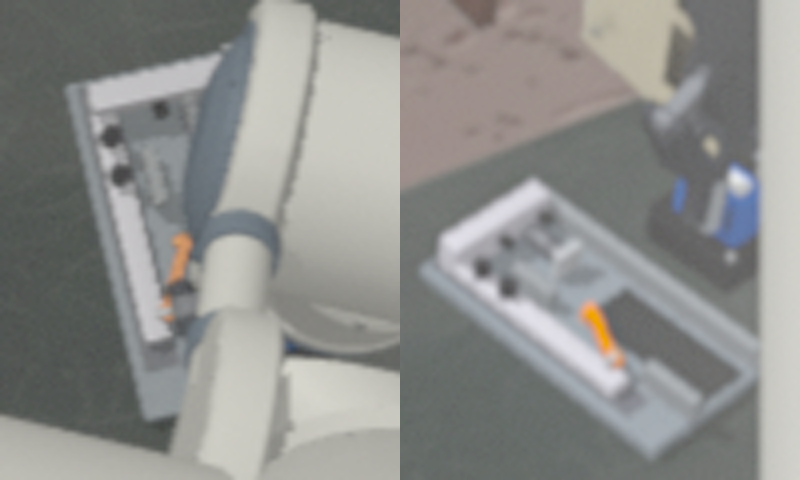

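The pack is held level above the front of the dock: crop right, pack at (700,220), pad at (680,340). I'll lower it and watch the force.

>>> {"fn": "apply_moves", "kwargs": {"deltas": [[[1.5, 1, 30], [0, 0, 0], 10], [[1.5, 1, 60], [0, 0, 0], 10], [[1.5, 1, 70], [0, 0, 0], 10], [[1.5, 1, 74], [0, 0, 0], 10], [[1.5, 1, 77], [0, 0, 0], 10], [[1.5, 1, 79], [0, 0, 0], 10], [[1.5, 1, 79], [0, 0, 0], 10]]}}

```text
clock: 5.8
tcp_pos: [0.4664, -0.0587, 0.0503]
tcp_rot: [[0.98, 0.201, 0.001], [0.201, -0.98, -0.0], [0.001, 0.001, -1.0]]
wrist_force: [-0.6, -0.2, -1.7]
finger_gap: 0.021
gripper_force: 59.7
```

```bash
python3 -c "
from mv import *
tgt((.465,-.059,.0365,11.6))"
```

```text
t 5.8 p [ 0.4664 -0.0587  0.0503] yaw 11.59 F [-0.6 -0.2 -1.7] M [ 0.02 -0.03  0.  ] gap 0.02103897034402739 59.72711741924286
(0.465, -0.059, 0.0365, 11.6) -> [-1.4  0.  13.8] [ 0.03 -0.07 -0.01]
```

>>> {"fn": "apply_moves", "kwargs": {"deltas": [[[-1, 0, 2], [0, 0, 0], 10], [[-1, 0, 4], [0, 0, 0], 10], [[-1, 0, 4], [0, 0, 0], 10]]}}

```text
clock: 6.05
tcp_pos: [0.4649, -0.0589, 0.0458]
tcp_rot: [[0.98, 0.201, 0.0], [0.201, -0.98, -0.0], [0.0, 0.0, -1.0]]
wrist_force: [0.4, 0.6, -2.9]
finger_gap: 0.0209
gripper_force: 59.7
```

>>> {"fn": "apply_moves", "kwargs": {"deltas": [[[0, 0, 3], [0, 0, 0], 10], [[0, 0, 5], [0, 0, 0], 10], [[0, 0, 7], [0, 0, 0], 10], [[0, 0, 8.5], [0, 0, 0], 10], [[0, 0, 9.5], [0, 0, 0], 10], [[0, 0, 9.5], [0, 0, 0], 10]]}}

```text
clock: 6.55
tcp_pos: [0.4647, -0.0589, 0.0359]
tcp_rot: [[0.98, 0.201, -0.0], [0.201, -0.98, 0.0], [-0.0, -0.0, -1.0]]
wrist_force: [0.4, -0.4, -1.1]
finger_gap: 0.0212
gripper_force: 59.7
```

>>> {"fn": "apply_moves", "kwargs": {"deltas": [[[0, 0, 1], [0, 0, 0], 10], [[0, 0, 1], [0, 0, 0], 10], [[0, 1, 1], [0, 0, 0], 10], [[0, 2, 1], [0, 0, 0], 10], [[0, 2, 1], [0, 0, 0], 10]]}}

```text
clock: 6.97
tcp_pos: [0.465, -0.0603, 0.0352]
tcp_rot: [[0.98, 0.2, -0.0], [0.2, -0.98, 0.001], [-0.0, -0.001, -1.0]]
wrist_force: [0.8, 8.8, -0.4]
finger_gap: 0.021
gripper_force: 60.3
```

```bash
python3 -c "
from mv import *
tgt()"
```

```text
t 6.9667 p [ 0.465  -0.0603  0.0352] yaw 11.55 F [ 0.8  8.8 -0.4] M [ 1.73 -0.17  0.15] gap 0.02104419263482879 60.342673659324646
```

>>> {"fn": "apply_moves", "kwargs": {"deltas": [[[0, -2.5, 0], [0, 0, 0], 10], [[0, -2.5, 0.8], [0, 0, 0], 10], [[0, -2.5, 0.8], [0, 0, 0], 10], [[0, -2.5, 0.8], [0, 0, 0], 10]]}}

```text
clock: 7.3
tcp_pos: [0.4647, -0.0582, 0.0348]
tcp_rot: [[0.98, 0.201, 0.0], [0.201, -0.98, 0.0], [0.0, -0.0, -1.0]]
wrist_force: [-2.5, 5.6, 12.4]
finger_gap: 0.021
gripper_force: 62.1
```

```bash
python3 -c "
from mv import *
tgt()"
```

```text
t 7.3 p [ 0.4647 -0.0582  0.0348] yaw 11.57 F [-2.5  5.6 12.4] M [0.95 0.33 0.  ] gap 0.021005247174572826 62.079230546951294
```

>>> {"fn": "apply_moves", "kwargs": {"deltas": [[[0, 0, -0.8], [0, 0, 0], 10], [[0, 0, -0.8], [0, 0, 0], 10], [[0, 0, -0.8], [0, 0, 0], 10]]}}

```text
clock: 7.55
tcp_pos: [0.4649, -0.0585, 0.0352]
tcp_rot: [[0.98, 0.201, 0.0], [0.201, -0.98, -0.0], [0.0, 0.0, -1.0]]
wrist_force: [-0.4, -0.2, -2.4]
finger_gap: 0.0209
gripper_force: 60.2
```

```bash
python3 -c "
from mv import *
tgt()"
```

```text
t 7.55 p [ 0.4649 -0.0585  0.0352] yaw 11.58 F [-0.4 -0.2 -2.4] M [-0.03 -0.03  0.03] gap 0.02094771816953639 60.15254259109497
```

The pack is lying in the front of the channel, on the floor and clear of the walls. I'll push in, first to just short of the earliest possible plunger contact.

>>> {"fn": "apply_moves", "kwargs": {"deltas": [[[0, 0, 0], [0, 0, 0], 10], [[0, 0, 0], [0, 0, 0], 10], [[4, 0, 0], [0, 0, 0], 10], [[8, 0, 0], [0, 0, 0], 10], [[12, 0, 0], [0, 0, 0], 10], [[16, 0, 0], [0, 0, 0], 10], [[19, 0, 0], [0, 0, 0], 10], [[22, 0, 0], [0, 0, 0], 10], [[25, 0, 0], [0, 0, 0], 10], [[28, 0, 0], [0, 0, 0], 10], [[31, 0, 0], [0, 0, 0], 10], [[34, 0, 0], [0, 0, 0], 10], [[37, 0, 0], [0, 0, 0], 10], [[40, 0, 0], [0, 0, 0], 10], [[40, 0, 0], [0, 0, 0], 10]]}}

```text
clock: 8.8
tcp_pos: [0.5048, -0.0504, 0.0352]
tcp_rot: [[0.98, 0.201, 0.001], [0.201, -0.98, -0.0], [0.001, 0.0, -1.0]]
wrist_force: [2.0, -2.1, -2.1]
finger_gap: 0.0208
gripper_force: 60.2
```

```bash
cat >> mv.py <<'E'
def dk():
    o=get_obs();a=np.radians(11.6);B=np.array([[np.cos(a),np.sin(a)],[-np.sin(a),np.cos(a)]])
    q=B@np.array(o["tcp_pos"][:2])-[.5051,-.1513];f=B@np.array(o["wrist_force"][:2])
    print("t %.2f"%o["clock"],"dock xy mm",np.round(q*1e3,1),"nose %.1f"%(q[0]*1e3+32),"F dock",np.round(f,1),"Fz %.1f"%o["wrist_force"][2],"z",round(o["tcp_pos"][2],4),"M",np.round(o["moment"],2))
E
python3 -c "
from mv import *
dk()"
```

```text
t 8.80 dock xy mm [-20.7   0.4] nose 11.3 F dock [ 1.5 -2.5] Fz -2.1 z 0.0352 M [-0.39 -0.32 -0.03]
```

>>> {"fn": "apply_moves", "kwargs": {"deltas": [[[2, 0, 0], [0, 0, 0], 10], [[4, 0, 0], [0, 0, 0], 10], [[6, 0, 0], [0, 0, 0], 10], [[8, 0, 0], [0, 0, 0], 10], [[8, 0, 0], [0, 0, 0], 10]]}}

```text
clock: 9.22
tcp_pos: [0.5123, -0.0488, 0.0352]
tcp_rot: [[0.98, 0.201, 0.001], [0.201, -0.98, -0.0], [0.001, 0.0, -1.0]]
wrist_force: [1.3, -2.1, -1.9]
finger_gap: 0.0208
gripper_force: 60.2
```

```bash
python3 -c "
from mv import *
dk()"
```

```text
t 9.22 dock xy mm [-13.    0.5] nose 19.0 F dock [ 0.9 -2.3] Fz -1.9 z 0.0352 M [-0.38 -0.23 -0.03]
```

>>> {"fn": "apply_moves", "kwargs": {"deltas": [[[2, 0, 0], [0, 0, 0], 10], [[4, 0, 0], [0, 0, 0], 10], [[6, 0, 0], [0, 0, 0], 10], [[6, 0, 0], [0, 0, 0], 10]]}}

```text
clock: 9.55
tcp_pos: [0.5182, -0.0476, 0.0352]
tcp_rot: [[0.98, 0.201, 0.001], [0.201, -0.98, -0.0], [0.001, 0.0, -1.0]]
wrist_force: [1.9, -3.1, -2.3]
finger_gap: 0.0212
gripper_force: 60.2
```

```bash
python3 -c "
from mv import *
dk()"
```

```text
t 9.55 dock xy mm [-7.   0.5] nose 25.0 F dock [ 1.3 -3.5] Fz -2.3 z 0.0352 M [-0.38 -0.21 -0.04]
```

>>> {"fn": "apply_moves", "kwargs": {"deltas": [[[2, 0, 0], [0, 0, 0], 10], [[4, 0, 0], [0, 0, 0], 10], [[4, 0, 0], [0, 0, 0], 10]]}}

```text
clock: 9.8
tcp_pos: [0.5221, -0.0468, 0.0352]
tcp_rot: [[0.98, 0.201, 0.001], [0.201, -0.98, -0.0], [0.0, 0.0, -1.0]]
wrist_force: [1.1, -1.6, -3.1]
finger_gap: 0.0206
gripper_force: 60.2
```

```bash
python3 -c "
from mv import *
dk()"
```

```text
t 9.80 dock xy mm [-3.1  0.5] nose 28.9 F dock [ 0.8 -1.8] Fz -3.1 z 0.0352 M [-0.39 -0.27  0.02]
```

>>> {"fn": "apply_moves", "kwargs": {"deltas": [[[2, 0, 0], [0, 0, 0], 10], [[4, 0, 0], [0, 0, 0], 10], [[4, 0, 0], [0, 0, 0], 10]]}}

```text
clock: 10.05
tcp_pos: [0.5258, -0.0459, 0.0351]
tcp_rot: [[0.98, 0.201, 0.0], [0.201, -0.98, -0.0], [0.0, 0.0, -1.0]]
wrist_force: [1.3, -1.9, -1.2]
finger_gap: 0.0207
gripper_force: 60.2
```

```bash
python3 -c "
from mv import *
dk()"
```

```text
t 10.05 dock xy mm [0.7 0.6] nose 32.7 F dock [ 0.9 -2.1] Fz -1.2 z 0.0351 M [-0.43 -0.22 -0.03]
```

>>> {"fn": "apply_moves", "kwargs": {"deltas": [[[2, 0, 0], [0, 0, 0], 10], [[4, 0, 0], [0, 0, 0], 10], [[4, 0, 0], [0, 0, 0], 10]]}}

```text
clock: 10.3
tcp_pos: [0.5285, -0.0451, 0.035]
tcp_rot: [[0.98, 0.201, -0.002], [0.201, -0.98, 0.0], [-0.002, -0.001, -1.0]]
wrist_force: [-4.8, -3.2, 0.3]
finger_gap: 0.0208
gripper_force: 60.6
```

```bash
python3 -c "
from mv import *
dk()"
```

```text
t 10.30 dock xy mm [3.5 0.8] nose 35.5 F dock [-5.3 -2.1] Fz 0.3 z 0.035 M [-0.79  0.83  0.04]
```

The plunger is touched at nose ≈ 35 mm, so I expect the snap at about 65 and the buffers at about 68. I'll push 26 mm more, then feel.

>>> {"fn": "apply_moves", "kwargs": {"deltas": [[[2, 0, 0], [0, 0, 0], 10], [[4, 0, 0], [0, 0, 0], 10], [[6, 0, 0], [0, 0, 0], 10], [[8, 0, 0], [0, 0, 0], 10], [[10, 0, 0], [0, 0, 0], 10], [[12, 0, 0], [0, 0, 0], 10], [[14, 0, 0], [0, 0, 0], 10], [[16, 0, 0], [0, 0, 0], 10], [[18, 0, 0], [0, 0, 0], 10], [[20, 0, 0], [0, 0, 0], 10], [[22, 0, 0], [0, 0, 0], 10], [[24, 0, 0], [0, 0, 0], 10], [[26, 0, 0], [0, 0, 0], 10], [[26, 0, 0], [0, 0, 0], 10]]}}

```text
clock: 11.47
tcp_pos: [0.553, -0.04, 0.035]
tcp_rot: [[0.98, 0.201, -0.004], [0.201, -0.98, 0.0], [-0.004, -0.001, -1.0]]
wrist_force: [-10.4, -6.2, 6.8]
finger_gap: 0.0209
gripper_force: 61.3
```

```bash
python3 -c "
from mv import *
dk()"
```

```text
t 11.47 dock xy mm [28.5  0.9] nose 60.5 F dock [-11.4  -4. ] Fz 6.8 z 0.035 M [-1.17  1.65 -0.03]
```

>>> {"fn": "apply_moves", "kwargs": {"deltas": [[[1.3, 0, 0], [0, 0, 0], 10], [[2.6, 0, 0], [0, 0, 0], 10], [[4, 0, 0], [0, 0, 0], 10], [[4, 0, 0], [0, 0, 0], 10]]}}

```text
clock: 11.8
tcp_pos: [0.5567, -0.0393, 0.035]
tcp_rot: [[0.98, 0.201, -0.004], [0.201, -0.98, 0.0], [-0.004, -0.001, -1.0]]
wrist_force: [-11.6, -7.6, 7.8]
finger_gap: 0.0214
gripper_force: 61.6
```

```bash
python3 -c "
from mv import *
dk()"
```

```text
t 11.80 dock xy mm [32.3  0.9] nose 64.3 F dock [-12.9  -5.1] Fz 7.8 z 0.035 M [-1.22  1.82 -0.01]
```

>>> {"fn": "apply_moves", "kwargs": {"deltas": [[[1, 0, 0], [0, 0, 0], 10], [[2, 0, 0], [0, 0, 0], 10], [[2, 0, 0], [0, 0, 0], 10]]}}

```text
clock: 12.05
tcp_pos: [0.5584, -0.0388, 0.035]
tcp_rot: [[0.98, 0.201, -0.005], [0.201, -0.98, 0.0], [-0.004, -0.001, -1.0]]
wrist_force: [-12.4, -6.4, 8.4]
finger_gap: 0.0211
gripper_force: 61.8
```

```bash
python3 -c "
from mv import *
dk()"
```

```text
t 12.05 dock xy mm [34.1  1. ] nose 66.1 F dock [-13.4  -3.8] Fz 8.4 z 0.035 M [-1.19  2.04 -0.09]
```

>>> {"fn": "apply_moves", "kwargs": {"deltas": [[[1, 0, 0], [0, 0, 0], 10], [[2, 0, 0], [0, 0, 0], 10], [[2, 0, 0], [0, 0, 0], 10]]}}

```text
clock: 12.3
tcp_pos: [0.5594, -0.0385, 0.035]
tcp_rot: [[0.98, 0.201, -0.006], [0.201, -0.98, -0.0], [-0.006, -0.001, -1.0]]
wrist_force: [-18.9, -8.4, 15.1]
finger_gap: 0.0209
gripper_force: 62.6
```

```bash
python3 -c "
from mv import *
dk()"
```

```text
t 12.30 dock xy mm [35.1  1.1] nose 67.1 F dock [-20.2  -4.5] Fz 15.1 z 0.035 M [-1.62  2.96 -0.13]
```

The force rose 7 N over the last 1 mm, so the buffers are reached and the snap point is passed. I'll ease back gently and check that the pawl holds.

>>> {"fn": "apply_moves", "kwargs": {"deltas": [[[-1.5, 0, -0.4], [0, 0, 0], 10], [[-3, 0, -0.7], [0, 0, 0], 10], [[-4.5, 0, -0.7], [0, 0, 0], 10], [[-5, 0, -0.7], [0, 0, 0], 10], [[-5, 0, -0.7], [0, 0, 0], 10]]}}

```text
clock: 12.72
tcp_pos: [0.5554, -0.0393, 0.0352]
tcp_rot: [[0.98, 0.201, -0.005], [0.201, -0.98, 0.0], [-0.004, -0.001, -1.0]]
wrist_force: [-8.6, -4.3, -2.6]
finger_gap: 0.0208
gripper_force: 60.1
```

```bash
python3 -c "
from mv import *
dk()"
```

```text
t 12.72 dock xy mm [31.1  1.1] nose 63.1 F dock [-9.3 -2.5] Fz -2.6 z 0.0352 M [-0.88  1.47 -0.11]
```

>>> {"fn": "apply_moves", "kwargs": {"deltas": [[[-1, 0, 0], [0, 0, 0], 10], [[-2, 0, 0], [0, 0, 0], 10], [[-2, 0, 0], [0, 0, 0], 10]]}}

```text
clock: 12.97
tcp_pos: [0.5551, -0.0396, 0.0355]
tcp_rot: [[0.98, 0.2, -0.001], [0.2, -0.98, 0.0], [-0.001, -0.001, -1.0]]
wrist_force: [-3.0, -0.4, -8.2]
finger_gap: 0.021
gripper_force: 59.6
```

```bash
python3 -c "
from mv import *
dk()"
```

```text
t 12.97 dock xy mm [30.7  0.9] nose 62.7 F dock [-3.   0.2] Fz -8.2 z 0.0355 M [-0.18  0.68 -0.09]
```

The position stays at 62.7 mm while the load dropped from 9 N to 3 N, so the pawl is carrying it. I'll relax and open.

>>> {"fn": "apply_moves", "kwargs": {"deltas": [[[-0.6, 0, 0.4], [0, 0, 0], 10], [[-0.6, 0, 0.4], [0, 0, 0], 10], [[-0.6, 0, 0.4], [0, 0, 0], 22], [[-0.6, 0, 0.4], [0, 0, 0], 26], [[-0.6, 0, 0.4], [0, 0, 0], 32], [[-0.6, 0, 0.4], [0, 0, 0], 36], [[-0.6, 0, 0.4], [0, 0, 0], 36], [[-0.6, 0, -10], [0, 0, 0], 36], [[-0.6, 0, -30], [0, 0, 0], 40], [[-0.6, 0, -60], [0, 0, 0], 40], [[-0.6, 0, -100], [0, 0, 0], 40], [[-0.6, 0, -140], [0, 0, 0], 40], [[-60, 0, -170], [0, 0, 0], 40], [[-90, -30, -180], [0, 0, 0], 40], [[-90, -60, -180], [0, 0, 0], 40], [[-90, -100, -180], [0, 0, 0], 40], [[-90, -140, -180], [0, 0, 0], 40], [[-90, -180, -180], [0, 0, 0], 40], [[-90, -220, -180], [0, 0, 0], 40], [[-90, -220, -180], [0, 0, 0], 40]]}}

```text
clock: 14.63
tcp_pos: [0.4218, 0.1631, 0.2168]
tcp_rot: [[0.979, 0.205, 0.001], [0.205, -0.979, 0.002], [0.001, -0.002, -1.0]]
wrist_force: [-0.9, -0.8, -0.3]
finger_gap: 0.0403
gripper_force: 0.0
```

```bash
python3 - <<'E'
from mv import *
from h import *
dk()
d={n:capture(n) for n in("scene","top")};pickle.dump(d,open("c3.pkl","wb"))
o=np.hstack([cv2.resize(z(d["top"]["image"][:,:,::-1],350,160,120,120,4),(400,400)),cv2.resize(z(d["scene"]["image"][:,:,::-1],330,150,110,110,4),(400,400))])
cv2.imwrite("pics/g3.png",o)
E
```

```text
t 14.63 dock xy mm [-59.2 226.3] nose -27.2 F dock [-1.1 -0.6] Fz -0.3 z 0.2168 M [-0.  0.  0.]
```

View pics/g3.png

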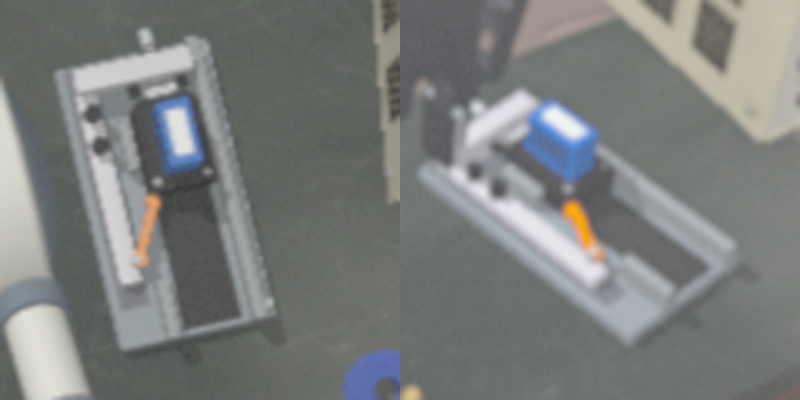

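The pack sits flat at the inner end, at (178,140) in the left half of the crop. The orange pawl at (150,200) has its end behind the pack's tail, and the gripper is clear. Handing in.

```bash
python3 -c "
from rig import *
print(job_done())"
```

```text
the job is handed in; nothing more can be done
None
```

The pack is in the dock, let go and held by the pawl, with its nose at about dock x = 63 mm; peak push was about 20 N, I never moved against the bystanders, and the job was handed in at about 15 s with no verdict returned.

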